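# Refill the soap box under the laundry shelf

## Task

Slide the grey storage box out from under the shelf, take the lid off, and put all the soap bars from the cardboard tray into it. Put the lid back on so that it sits flat, and slide the box back under the shelf, fully home against the back board. Keep the box down on the counter while you move it, and leave everything else where it stands.

Things in the scene. Friction and masses are not known exactly. Their poses are not given: they have to be found in the camera images.
- shelf: Low white shelf, fixed on the counter, 138 mm deep, 560 wide, 124 high; underside of the top board 108 mm above the counter. Middle bay (home of the box): 262 mm wide between uprights, back board 128 mm behind the front edge. Origin: on the counter, middle of that bay's front edge; x into the bay, y left seen from the robot. A jar and a cup stand on top.
- soap_box: Grey open plastic box, loose, 140 (x) x 246 (y) x 66 mm high, walls and floor 5 mm, 0.4 kg. Origin: centre of underside; x points away from its handle, z up. Starts lidded in the middle bay, 2 to 20 mm short of the back board. Touching the back board, its origin is at x = 58 mm in the shelf's frame and its front 12 mm proud of the shelf edge; 8 mm free each side.
- box_handle (a point): Middle of the grip bar of the box's upswept bow handle: dark steel bar 12 mm thick, 100 mm long, along the box's y, 50 mm in front of the box's front face (120 mm from the box's origin), 82 mm above its underside. Can be pinched from above, one finger in front of it and one behind; the box slides on the counter.
- lid: White loose lid, plate 144 (x) x 250 (y) x 6 mm, 0.12 kg. A block under it, 120 x 226 x 6 mm, drops into the box's mouth (130 x 236). On top in the middle a blue grip 14 (x) x 90 (y) x 26 mm high. Origin: centre of the plate's underside: 66 mm above the box's underside when seated, 6 mm above a flat surface it lies on. Fits either way round. Box, lid and grip together are 98 mm high.
- tray: Fixed shallow cardboard tray, 200 (x) x 220 (y) x 24 mm high (dividers 21), floor, walls and dividers 4 mm thick; 3 rows along x by 2 columns along y of compartments about 61 x 104 mm. Origin: centre of its underside. Left or right of the box.
- mat: Flat black rubber mat fixed on the counter, 180 (x) x 270 (y) x 3 mm, empty, on the other side from the tray: a free place to lay the lid. Origin: centre of its underside.
- bar1: Bar of laundry soap, a yellow block with a green band round its middle, 95 mm (x) by 28 mm (y) by 44 mm (z), 0.1 kg. Origin: its centre. At the start it stands on its 95 by 28 mm face in a compartment of the tray, its top about 24 mm above the tray walls. Three or four of the six bars are there; None if absent.
- bar2: Bar of laundry soap, a yellow block with a green band round its middle, 95 mm (x) by 28 mm (y) by 44 mm (z), 0.1 kg. Origin: its centre. At the start it stands on its 95 by 28 mm face in a compartment of the tray, its top about 24 mm above the tray walls. Three or four of the six bars are there; None if absent.
- bar3: Bar of laundry soap, a yellow block with a green band round its middle, 95 mm (x) by 28 mm (y) by 44 mm (z), 0.1 kg. Origin: its centre. At the start it stands on its 95 by 28 mm face in a compartment of the tray, its top about 24 mm above the tray walls. Three or four of the six bars are there; None if absent.
- bar4: Bar of laundry soap, a yellow block with a green band round its middle, 95 mm (x) by 28 mm (y) by 44 mm (z), 0.1 kg. Origin: its centre. At the start it stands on its 95 by 28 mm face in a compartment of the tray, its top about 24 mm above the tray walls. Three or four of the six bars are there; None if absent.
- bar5: Bar of laundry soap, a yellow block with a green band round its middle, 95 mm (x) by 28 mm (y) by 44 mm (z), 0.1 kg. Origin: its centre. At the start it stands on its 95 by 28 mm face in a compartment of the tray, its top about 24 mm above the tray walls. Three or four of the six bars are there; None if absent.
- bar6: Bar of laundry soap, a yellow block with a green band round its middle, 95 mm (x) by 28 mm (y) by 44 mm (z), 0.1 kg. Origin: its centre. At the start it stands on its 95 by 28 mm face in a compartment of the tray, its top about 24 mm above the tray walls. Three or four of the six bars are there; None if absent.
- sprayer: Clear spray bottle with blue head, 68 mm across, 190 mm high, at the far right. Bystander. Origin: centre of its underside.
- peg_jar: Jar with green cap, 72 mm across, 85 mm high, on top of the shelf. Bystander. Origin: centre of its underside.
- scoop_cup: White measuring cup, 66 mm across, 55 mm high, on top of the shelf. Bystander. Origin: centre of its underside.
- brush: Wooden scrubbing brush, 160 by 60 mm, 41 mm high, lying bristles down near the robot on the right. Bystander. Origin: middle of its underside.
- softener: Orange bottle with blue cap, 52 mm across, 120 mm high, standing near the robot on the left. Bystander. Origin: centre of its underside.
Not all that is in view belongs to the job. What is shaped like the bar4 but blue or red is not meant.

How it is judged (in metres and radians):
On the way, in this order (a step that is already met when the one before it is completed fails the run):
1. the box is slid out from under the shelf (x of soap_box in the frame of shelf below -0.04 m), for 0.2 s.
2. the lid is off the box ((horizontal distance between lid and soap_box above 0.1 m or z of lid in the frame of soap_box above 0.1 m)), for 0.2 s.
3. all the soap bars lie in the box (x of bar1 in the frame of soap_box between -0.063 and 0.063 m and y of bar1 in the frame of soap_box between -0.113 and 0.113 m and z of bar1 in the frame of soap_box between 0.005 and 0.045 m and x of bar2 in the frame of soap_box between -0.063 and 0.063 m and y of bar2 in the frame of soap_box between -0.113 and 0.113 m and z of bar2 in the frame of soap_box between 0.005 and 0.045 m and x of bar3 in the frame of soap_box between -0.063 and 0.063 m and y of bar3 in the frame of soap_box between -0.113 and 0.113 m and z of bar3 in the frame of soap_box between 0.005 and 0.045 m and x of bar4 in the frame of soap_box between -0.063 and 0.063 m and y of bar4 in the frame of soap_box between -0.113 and 0.113 m and z of bar4 in the frame of soap_box between 0.005 and 0.045 m and x of bar5 in the frame of soap_box between -0.063 and 0.063 m and y of bar5 in the frame of soap_box between -0.113 and 0.113 m and z of bar5 in the frame of soap_box between 0.005 and 0.045 m and x of bar6 in the frame of soap_box between -0.063 and 0.063 m and y of bar6 in the frame of soap_box between -0.113 and 0.113 m and z of bar6 in the frame of soap_box between 0.005 and 0.045 m), for 0.2 s.
At the end, for the whole second after the job is handed in: All soap bars lie inside the box; the lid sits flat on it (centred within 9 mm, level with the rim within 0.04 rad); the box stands on the counter in the middle bay, at most 7 mm short of the back board; all at rest (all of step 3 and x of lid in the frame of soap_box between -0.009 and 0.009 m and y of lid in the frame of soap_box between -0.009 and 0.009 m and z of lid in the frame of soap_box between 0.0625 and 0.07 m and angle between the z axis of lid and the z axis of soap_box, either way round below 0.04 rad and x of soap_box in the frame of shelf between 0.051 and 0.066 m and y of soap_box in the frame of shelf between -0.014 and 0.014 m and height (world z) of soap_box below 0.004 m and linear speed of each of soap_box, lid below 0.02 m/s); the robot touches nothing.
It fails at once if the box is lifted off the counter by more than 30 mm or tipped by more than 0.3 rad (height (world z) of soap_box above 0.03 m or angle between soap_box's own z axis and vertical above 0.3 rad).
It fails at once if a bystander (spray bottle, jar, cup, brush, orange bottle) is moved by more than 30 mm (distance of any of sprayer, peg_jar, scoop_cup, brush, softener from where it was at the start of the episode above 0.03 m).
Of bar1, bar2, bar3, bar4, bar5, bar6 only 3 to 4 are there at a start; the rules pass over those that are not, and their reading is None.
At some moment in a run one of lid, bar1, bar2, bar3, bar4, bar5, bar6 may be knocked a few centimetres aside while the robot is not near it.
Once in a run the grip may slacken for a moment while it holds something.
It also fails if it takes over 210 s, if anything falls off the work surface, if the arm or the gripper's body presses on something with over 40 N, if the wrist force passes 120 N, or if a joint passes its speed limit or range.

## Robot

A 6-joint arm with a two-finger parallel gripper is mounted at the origin on the work surface. World frame = base frame: x ahead of the robot, y to its left, z up, the work surface at z = 0. Lengths are in mm, angles in rad, forces in N, time in s.
With the tool pointing down it reaches from about 425 to 950 mm from the base axis. Payload 3.5 kg.
Tool frame: the origin (TCP) lies at the very end of the fingers, on their centre line; the grasp point (between the pads) lies 19 mm behind it; z points along the fingers, y is the line along which they close (so a half turn about z gives the same grasp; the last joint's range is limited). The gripper opens to 85 mm and grips with 20 to 120 N. Pads are 22 mm wide; open, the fingers measure 114 mm over their backs; the gripper's body (76 mm by 85 mm) begins 54 mm behind the grasp point. The pads swing forward as they close: fully open they stand 13 mm farther back than shut.
Start: joints at [-1.443, 0.286, 1.577, -0, 1.279, -0.15], TCP at [185.137, -649.1, 231.325] pointing down, gripper open.
Joint ranges: [-2.77, 2.77], [-0.9, 2.22], [0.21, 2.48], [-1.53, 4.67], [0.24, 2.81], [-2.84, 2.84]. Speed limits (rad/s): [2.79, 2.79, 3.14, 3.14, 3.14, 3.14].

## Interface

Orientations are given as a unit quaternion [x, y, z, w].
In Python, from plant import get_obs, cams, close_job gives the robot as it stands.
- The arm moves only by the shell command python3 -m crank 'ROWS'. ROWS is JSON, one flat list of numbers, 7 for each row, row after row: the opening, from -1 (shut) to 1 (fully open), then the shift along the world's x, y, z in units of 2 cm (1.0 is 2 cm), then the turn, a rotation vector about the world's x, y, z in units of 0.15 rad (1.0 is 0.15 rad). In form: [fingers, dx, dy, dz, wx, wy, wz, fingers, dx, dy, dz, wx, wy, wz, ...]. A call has exactly 8 rows; each row shifts and turns the commanded pose from where the row before left it; what a row does not reach is not made up. A row lasts 1/8 s, in which the tool goes at most 62.5 mm and 10.7 degrees, less where a joint would pass 70% of its speed; a pose out of reach is approached as far as the arm can. A call with a number of a shift or a turn outside -1 to 1 is refused whole. A call with a gripper value outside its range is refused whole. The fingers move at their own pace and stop on an object; the grip force is fixed at half the most. Time passes only in rows, so rows that do not move let the fingers close, or fill a call up. It gives the time, the measured TCP pose, the force, the opening and the grip force at its end, in the units of the state.
- get_obs(): the state, without advancing time (a new reading comes with each control period).
- cams.read_camera(name): name is "scene" or "top"; returns (picture, depth): 420x560x3 uint8, blue, green, red; 420x560 float32, mm along the optical axis (not along the pixel's ray), 0 where there is no reading.
- cams.camera_params(name): a dict with "fx", "fy", "cx", "cy" (pixels), "R" (3x3) and "t" (3): a world point X has camera coordinates R X + t. Camera axes: x right, y down, z forward; pixel columns grow to the right and rows downward; lengths in mm; the calibration is good to about 2 mm. A picture is of the moment at which its call begins. camera_params takes no time and is no camera call.
- close_job(): hands the job in; it is judged then, once.
Trained networks look in the newest picture that a camera, given by its name, has taken for a name from the list of things; names that differ only in an ending like _2 or _b are one class to them, and where a whole thing is asked for, a point or a joint stands for the part that bears it (a point fixed in the world has none). Each returns a list of dicts, best first, with "score" (0 to 1); they miss things now and then, are a little off and sometimes report something else, mostly with a low value. They report only what shows in the picture. A call takes as long as a camera call. They do not tell look-alikes from the thing itself.
- cams.cut_out(camera, query): "pixels" (420x560 bool, what is visible of it) and "pixel" ([row, column] in pixels, amid what is visible of it).
- cams.mark_of(camera, query): "pixel" ([row, column] in pixels: a listed point, or the origin of a listed thing).
The state is a dict: "time": time; "qpos": joint angles; "dq": joint speeds; "effort": joint torques, N m; "tcp_pos": TCP position; "eef_rot": TCP orientation; "ft_force": force on the tool from outside, world axes, zero at the start; "ft_torque": the same for the moment, N m; "gripper_width": finger opening in mm; "grasp_force": force on a finger pad.
Only numpy, scipy, OpenCV 4.12 (cv2) and the standard library are available. Lean on these libraries where they do the work, as an engineer would, in place of code of your own. Each camera call takes 0.05 s, during which the arm holds its last target. There are 200 camera calls.

## Working session

There is one attempt and no reset: what is moved stays moved. The work goes in short steps, Python scripts to look and compute and a shell command to move; the robot and the scene stay as the last step left them, time stands still between calls to the robot, and variables do not carry over. Pictures are saved under pics/ and viewed, at most 14 in all, crops included, and the job is handed in when it is done.

```bash
ls; mkdir -p pics; cat > h.py <<'E'
import numpy as np, cv2
from plant import get_obs, cams, close_job
def look(c,save=None):
    im,d=cams.read_camera(c)
    if save: cv2.imwrite('pics/'+save,im)
    return im,d
def world(c,d):
    p=cams.camera_params(c);R=np.array(p['R']);t=np.array(p['t'])
    v,u=np.mgrid[0:d.shape[0],0:d.shape[1]]
    C=np.stack([(u-p['cx'])/p['fx']*d,(v-p['cy'])/p['fy']*d,d],-1)
    return (C-t)@R
E
python3 - <<'E'
from h import *
for c in('top','scene'):
    im,d=look(c,c+'0.png'); np.savez(f'{c}0.npz',im=im,d=d)
    p=cams.camera_params(c);print(c,p['fx'],-np.array(p['R']).T@p['t'])
    W=world(c,d)
    for n in('soap_box','lid','tray','mat','bar1','shelf','box_handle'):
        for r in cams.cut_out(c,n)[:7]:
            w=W[r['pixels']&(d>0)]
            print(n,round(r['score'],2),r['pixel'],w.min(0).round(),w.max(0).round(),np.median(w,0).round())
print(get_obs())
E
```

```text
pics
top 394.9542738778335 [ 413.80836429  -22.4330376  1125.78753209]
soap_box 0.58 [141.6, 289.1] [ 621. -139.   -3.] [682. 104.  92.] [675. -16.  54.]
lid 0.68 [180.4, 179.5] [547. 243.  36.] [574. 336.  54.] [560. 288.  48.]
lid 0.64 [131.3, 288.2] [ 672. -140.   51.] [717. 108. 111.] [694. -13.  72.]
tray 0.75 [180.0, 180.7] [546. 242.   5.] [581. 336.  54.] [560. 286.  48.]
tray 0.62 [204.8, 154.2] [392. 235.  -4.] [602. 472.  49.] [499. 362.   5.]
mat 0.81 [207.5, 404.3] [ 405. -494.   -5.] [ 602. -213.   10.] [ 503. -354.    3.]
bar1 0.72 [260.5, 283.4] [299. -34.  -4.] [391.  18.  50.] [345.  -9.  44.]
bar1 0.7 [223.1, 135.5] [423. 361.  -0.] [455. 477.  54.] [437. 405.  48.]
bar1 0.69 [204.0, 176.5] [475. 249.   3.] [511. 361.  54.] [491. 294.  48.]
bar1 0.67 [180.2, 180.7] [546. 242.   4.] [581. 346.  54.] [560. 286.  48.]
bar1 0.6 [274.2, 156.2] [258. 325.  -3.] [350. 371.  50.] [303. 343.  43.]
bar1 0.58 [220.3, 229.1] [408. 129.   2.] [499. 158.  49.] [455. 141.  44.]
bar1 0.58 [320.3, 172.1] [116. 270.  -3.] [211. 347.  50.] [169. 304.  43.]
shelf 0.83 [101.3, 288.3] [
[... 1444 characters left out ...]
.]
{'time': 0.8, 'qpos': array([-1.44297187e+00,  2.86268577e-01,  1.57665566e+00, -1.19415522e-06,
        1.27862355e+00, -1.50042630e-01]), 'dq': array([ 0.0007272 , -0.00145261, -0.0003285 , -0.00084963, -0.00040019,
       -0.00327492]), 'effort': array([-4.92210552e-05, -4.05914032e+01, -2.92921472e+01, -2.63811153e-04,
        4.45473079e-04, -1.06143557e-05]), 'tcp_pos': array([ 185.15643354, -649.10813936,  231.36988086]), 'eef_rot': array([ 9.90364226e-01,  1.38487184e-01, -8.20936646e-07,  2.24243127e-05]), 'ft_force': array([-0.29015202, -0.43066242,  0.92195155]), 'ft_torque': array([-0.00567018, -0.02381706, -0.01103247]), 'grasp_force': 0.0, 'gripper_width': 85.23827616478624}
```

View pics/top0.png

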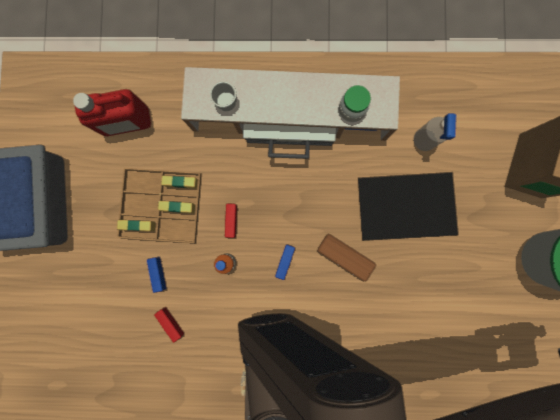

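View pics/scene0.png

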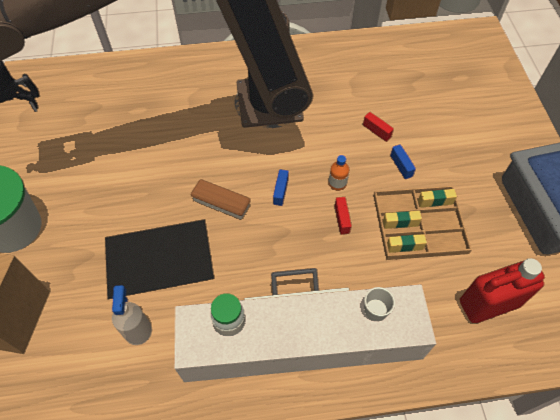

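Candidates (top, row,col): yellow with green band at (181,180), (207,177), (225,136), all in the tray; red at (220,230) and (324,169), blue at (274,156) and (262,285) on the counter. The three yellow ones fit the description; next I confirm them in a crop and measure.

```bash
cat >> h.py <<'E'
def rect(P):
    (c,s,a)=cv2.minAreaRect(np.float32(P[:,:2]))
    if s[0]<s[1]: s=s[::-1]; a+=90
    a=(a+90)%180-90
    return np.round(c,1),np.round(s,1),round(a,1)
E
python3 - <<'E'
from h import *
z=np.load('top0.npz');im,d=z['im'],z['d'];W=world('top',d)
zs=np.load('scene0.npz');Ws=world('scene',zs['d'])
cv2.imwrite('pics/crop0.png',cv2.resize(im[155:255,100:250],None,fx=5,fy=5,interpolation=cv2.INTER_CUBIC))
def box(W,lo,hi): return W[((W>lo)&(W<hi)).all(-1)]
for name,W_ in(('top',W),('scene',Ws)):
  print(name)
  for n,lo,hi in(('b1',(530,230,40),(590,350,60)),('b2',(465,235,40),(525,370,60)),('b3',(410,350,40),(470,485,60)),
    ('handle',(560,-110,76),(652,90,100)),('shelftop',(650,-400,118),(950,400,130)),
    ('tray',(360,200,14),(640,500,60)),('grip',(640,-100,88),(760,100,106)),('lidtop',(640,-180,66),(760,160,80)),
    ('softener',(280,80,60),(480,210,140)),('brush',(300,-300,25),(500,-50,60)),('sprayer',(600,-520,60),(760,-350,220))):
    P=box(W_,lo,hi)
    if len(P)>5: print(n,len(P),*rect(P),P[:,2].mean().round(1), P.min(0).round(),P.max(0).round())
m=cams.cut_out('top','mat')[0]['pixels'];print('mat',rect(W[m]))
# mat from dark? counter z & fronts
for name,W_ in(('top',W),('scene',Ws)):
    P=box(W_,(640,-140,10),(700,110,60));print(name,'boxfront',np.polyfit(P[:,1],P[:,0],1) if len(P)>20 else len(P))
    P=box(W_,(600,-400,118),(950,400,130))
    b=np.arange(-280,250,20);f=[(y+10,P[(P[:,1]>y)&(P[:,1]<y+20)][:,0].min()) for y in b if ((P[:,1]>y)&(P[:,1]<y+20)).any()]
    f=np.array(f);print('shelf front',np.polyfit(f[:,0],f[:,1],1))
    print('handle x by y',[ (y,np.median(q[:,0]).round(1),np.median(q[:,2]).round(1)) for y in range(-70,50,15) for q in [box(W_,(560,y,76),(652,y+15,100))] if len(q)])
E
```

```text
top
b1 349 [561.7 289.6] [94.  28.3] 87.9 47.9 [547. 243.  41.] [577. 336.  54.]
b2 353 [491.2 296.6] [95.7 28.8] 86.9 48.1 [475. 249.  41.] [508. 345.  54.]
b3 347 [437.3 409.9] [96.2 27.7] -89.6 48.1 [424. 362.  41.] [451. 458.  54.]
handle 226 [636.  -14.9] [110.1  29.8] 89.0 85.9 [621. -70.  76.] [652.  40.  92.]
shelftop 10123 [770.1  -3.7] [802.4 159.1] 86.4 124.5 [ 666. -399.  118.] [853. 399. 130.]
tray 2086 [496.5 350.5] [222.2 200.3] 86.8 35.4 [392. 234.  14.] [600. 467.  54.]
lidtop 1357 [676.4 -12.6] [291.3  75.3] 87.7 72.3 [ 640. -159.   66.] [719. 132.  80.]
softener 307 [338.  153.6] [50.4 49.4] 18.8 91.8 [313. 129.  60.] [363. 179. 126.]
brush 1269 [ 358.6 -177.1] [159.3  59.8] 58.1 39.0 [ 300. -257.   28.] [420. -99.  47.]
sprayer 872 [ 688.7 -393. ] [73.7 46.4] 5.7 140.6 [ 653. -419.   60.] [ 726. -369.  196.]
scene
b1 387 [561.4 288.9] [96.1 31.3] 88.3 46.5 [545. 241.  40.] [578. 337.  53.]
b2 354 [491. 295.] [93.3 32.8] 85.5 46.5 [472. 248.  40.] [511. 342.  54.]
b3 335 [437.1 408.2] [95.  32.8] 86.2 46.3 [421. 360.  40.] [455. 456.  54.]
handle 281 [633.  -16.5] 
[... 817 characters left out ...]
float64(87.5)), (-40, np.float64(627.2), np.float64(86.4)), (-25, np.float64(626.8), np.float64(87.4)), (-10, np.float64(627.8), np.float64(86.7)), (5, np.float64(627.8), np.float64(87.7)), (20, np.float64(630.3), np.float64(86.6)), (35, np.float64(634.3), np.float64(81.9))]
scene boxfront 12
shelf front [1.72961457e-03 7.07416884e+02]
handle x by y [(-70, np.float64(631.3), np.float64(83.2)), (-55, np.float64(628.2), np.float64(85.7)), (-40, np.float64(629.5), np.float64(86.5)), (-25, np.float64(629.3), np.float64(85.4)), (-10, np.float64(629.3), np.float64(86.3)), (5, np.float64(630.1), np.float64(85.0)), (20, np.float64(631.9), np.float64(83.8)), (35, np.float64(635.3), np.float64(79.6))]
```

View pics/crop0.png

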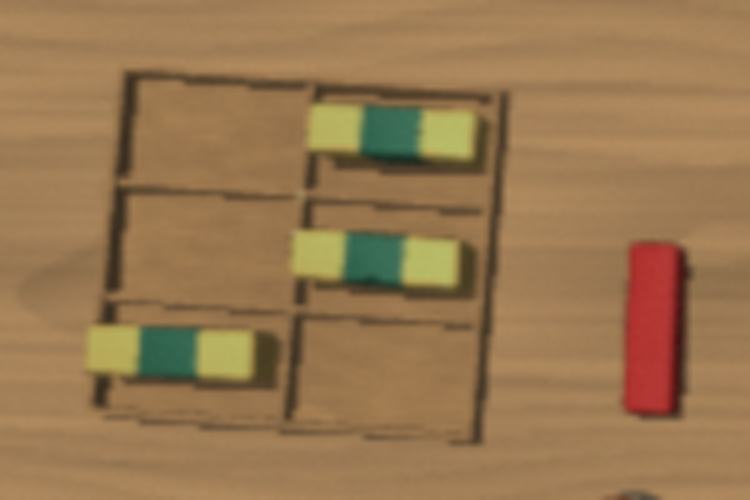

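The crop confirms three yellow bars with a green band, at crop (row,col) (130,392), (258,376) and (352,172). Red at (328,655) is not meant. Now I move above the handle.

```bash
python3 - <<'E'
from h import *
for c in('top','scene'):
    z=np.load(c+'0.npz');W=world(c,z['d'])
    P=W[(W[...,2]>119)&(W[...,2]<129)&(W[...,0]>690)&(W[...,0]<870)&(abs(W[...,1]+14)<310)]
    print(rect(P))
E
R='[-0.05,0.69,0.99,0,0,0,0.264,-0.05,0.69,0.99,0,0,0,0.264,-0.05,0.69,0.99,0,0,0,0.264,-0.05,0.69,0.99,0,0,0,0.264,-0.05,0.69,0.99,0,0,0,0.264,-0.05,0.69,0.99,0,0,0,0.264,-0.05,0.69,0.99,0,0,0,0.264,-0.05,0.69,0.99,0,0,0,0.264]'
echo skip >/dev/null
python3 -m crank '[-0.05,0.69,0.99,0,0,0,0.264,-0.05,0.69,0.99,0,0,0,0.264,-0.05,0.69,0.99,0,0,0,0.264,-0.05,0.69,0.99,0,0,0,0.264,-0.05,0.69,0.99,0,0,0,0.264,-0.05,0.69,0.99,0,0,0,0.264,-0.05,0.69,0.99,0,0,0,0.264,-0.05,0.69,0.99,0,0,0,0.264]'
```

```text
(array([772.5, -17.2]), array([560.6, 142.5]), 87.7)
(array([771. , -17.6]), array([561.3, 141.6]), 87.8)
time: 1.85
tcp_pos: [296.5, -489.4, 231.4]
eef_rot: [0.956, 0.294, 0.0, 0.0]
ft_force: [0.1, 0.4, -0.0]
gripper_width: 40.6
grasp_force: 0.0
```

```bash
python3 -m crank '[-0.05,0.69,0.99,0,0,0,0.264,-0.05,0.69,0.99,0,0,0,0.264,-0.05,0.69,0.99,0,0,0,0.264,-0.05,0.69,0.99,0,0,0,0.264,-0.05,0.69,0.99,0,0,0,0.264,-0.05,0.69,0.99,0,0,0,0.264,-0.05,0.69,0.99,0,0,0,0.264,-0.05,0.69,0.99,0,0,0,0.264]'
python3 -m crank '[-0.05,0.69,0.99,0,0,0,0.264,-0.05,0.69,0.99,0,0,0,0.264,-0.05,0.69,0.99,0,0,0,0.264,-0.05,0.69,0.99,0,0,0,0.264,-0.05,0.69,0.99,0,0,0,0.264,-0.05,0.69,0.99,0,0,0,0.264,-0.05,0.69,0.99,0,0,0,0.264,-0.05,0.69,0.99,0,0,0,0.264]'
python3 -m crank '[-0.05,0.69,0.99,0,0,0,0.264,-0.05,0.69,0.99,0,0,0,0.264,-0.05,0.69,0.99,0,0,0,0.264,-0.05,0.69,0.99,0,0,0,0.264,-0.05,0.69,0.99,0,0,0,0.264,-0.05,0.69,0.99,0,0,0,0.264,-0.05,0.69,0.99,0,0,0,0.264,-0.05,0.69,0.99,0,0,0,0.264]'
```

```text
time: 2.85
tcp_pos: [406.6, -330.9, 231.4]
eef_rot: [0.897, 0.441, 0.0, 0.0]
ft_force: [0.7, 0.8, 0.3]
gripper_width: 40.9
grasp_force: 0.0
time: 3.85
tcp_pos: [516.8, -172.4, 231.3]
eef_rot: [0.817, 0.577, 0.0, 0.0]
ft_force: [1.1, 0.4, -0.0]
gripper_width: 40.6
grasp_force: 0.0
time: 4.85
tcp_pos: [627.1, -14.0, 231.3]
eef_rot: [0.715, 0.699, -0.0, -0.0]
ft_force: [0.7, 0.1, -0.1]
gripper_width: 40.6
grasp_force: 0.0
```

```bash
python3 -m crank '[-0.05,0.04,0,-1,0,0,0,-0.05,0,0,-1,0,0,0,-0.05,0,0,-1,0,0,0,-0.05,0,0,-1,0,0,0,-0.05,0,0,-1,0,0,0,-0.05,0,0,-1,0,0,0,-0.05,0,0,-0.8,0,0,0,-0.05,0,0,-0.5,0,0,0]'
python3 -m crank '[-0.05,0,0,-0.5,0,0,0,-0.05,0,0,-0.45,0,0,0,-1,0,0,0,0,0,0,-1,0,0,0,0,0,0,-1,0,0,0,0,0,0,-1,0,0,0,0,0,0,-1,0,0,0,0,0,0,-1,0,0,0,0,0,0]'
```

```text
time: 5.85
tcp_pos: [627.2, -15.4, 84.0]
eef_rot: [0.716, 0.698, -0.0, -0.0]
ft_force: [-0.5, 0.8, -0.6]
gripper_width: 40.4
grasp_force: 0.0
time: 6.85
tcp_pos: [627.5, -15.5, 66.5]
eef_rot: [0.716, 0.698, -0.0, -0.0]
ft_force: [-3.4, -0.1, 1.2]
gripper_width: 9.7
grasp_force: 58.7
```

```bash
python3 -m crank '[-1,-0.3,0.01,0,0,0,0,-1,-0.6,0.024,0,0,0,0,-1,-0.6,0.024,0,0,0,0,-1,-0.6,0.024,0,0,0,0,-1,-0.6,0.024,0,0,0,0,-1,-0.6,0.024,0,0,0,0,-1,-0.6,0.024,0,0,0,0,-1,-0.6,0.024,0,0,0,0]'
python3 -m crank '[-1,-0.6,0.024,0,0,0,0,-1,-0.6,0.024,0,0,0,0,-1,-0.6,0.024,0,0,0,0,-1,-0.6,0.024,0,0,0,0,-1,-0.6,0.024,0,0,0,0,-1,-0.6,0.024,0,0,0,0,-1,-0.6,0.024,0,0,0,0,-1,-0.3,0.01,0,0,0,0]'
```

```text
time: 7.85
tcp_pos: [537.0, -11.9, 66.5]
eef_rot: [0.716, 0.698, 0.0, 0.0]
ft_force: [3.4, -0.0, 0.1]
gripper_width: 10.1
grasp_force: 58.8
time: 8.85
tcp_pos: [446.8, -8.3, 66.4]
eef_rot: [0.716, 0.698, 0.0, 0.0]
ft_force: [3.1, -0.3, 0.2]
gripper_width: 9.8
grasp_force: 59.0
```

```bash
python3 -m crank '[-0.05,0,0,0,0,0,0,-0.05,0,0,0,0,0,0,-0.05,0,0,0,0,0,0,-0.05,0,0,0.5,0,0,0,-0.05,0,0,1,0,0,0,-0.05,0,0,1,0,0,0,-0.05,0,0,1,0,0,0,-0.05,0,0,1,0,0,0]'
python3 - <<'E'
from h import *
for c in('top','scene'):
    im,d=look(c,c+'1.png');W=world(c,d)
    for n,lo,hi in(('lidtop',(470,-200,68),(680,180,78)),('grip',(520,-100,90),(640,100,104)),('handle',(425,-75,80),(475,55,96))):
        P=W[((W>lo)&(W<hi)).all(-1)]
        if len(P)>5: print(c,n,len(P),*rect(P),P[:,2].mean().round(1))
        if n=='handle': print('handle med',np.median(P,0))
    m=cams.cut_out(c,'mat')[0]['pixels']&(abs(W[...,2]-2)<12);m&=im.max(-1)<40
    print('mat',rect(W[m]))
E
```

```text
time: 9.85
tcp_pos: [447.7, -8.4, 157.7]
eef_rot: [0.716, 0.698, 0.0, 0.0]
ft_force: [0.1, -0.0, -0.4]
gripper_width: 40.4
grasp_force: 0.0
top lidtop 3972 [568.2 -10.4] [249.8 143.4] 88.6 72.3
top grip 189 [567.4 -10.8] [87.2 14.4] 88.6 97.5
handle med [nan nan nan]
mat (array([ 502.9, -351.4]), array([262.1, 172.7]), -86.1)
scene lidtop 4569 [554.5 -11. ] [249.9 170.2] 88.5 71.6
scene grip 222 [567.3 -12.2] [88.6 15.4] 87.5 96.1
scene handle 203 [454.2  -9.5] [111.5  28.3] -89.1 85.2
handle med [449.6811909  -11.03304988  84.98848911]
mat (array([ 503.3, -355.3]), array([263.4, 175.9]), -86.0)
  return _methods._mean(a, axis=axis, dtype=dtype,
  ret = um.true_divide(
```

View pics/scene1.png

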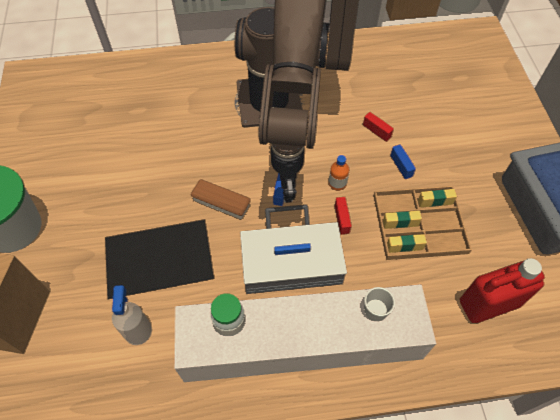

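The box is out at about (567,-11), with the lid seated and the grip at scene pixel (248,292). I take the lid next.

```bash
python3 -m crank '[-0.05,1,-0.02,0,0,0,0,-0.05,1,-0.02,0,0,0,0,-0.05,1,-0.02,0,0,0,0,-0.05,1,-0.02,0,0,0,0,-0.05,1,-0.02,0,0,0,0,-0.05,1,-0.02,0,0,0,0,-0.05,0,0,-1,0,0,0,-0.05,0,0,-1,0,0,0]'
python3 -m crank '[-0.05,0,0,-1,0,0,0,-0.05,0,0,-0.6,0,0,0,-0.05,0,0,-0.45,0,0,0,-1,0,0,0,0,0,0,-1,0,0,0,0,0,0,-1,0,0,0,0,0,0,-1,0,0,0,0,0,0,-1,0,0,0,0,0,0]'
```

```text
time: 11.05
tcp_pos: [565.8, -10.5, 113.4]
eef_rot: [0.716, 0.698, -0.001, -0.001]
ft_force: [-0.4, -0.1, -0.2]
gripper_width: 40.6
grasp_force: 0.0
time: 12.05
tcp_pos: [567.8, -10.8, 75.8]
eef_rot: [0.716, 0.698, 0.0, 0.0]
ft_force: [0.4, 0.3, 2.0]
gripper_width: 12.8
grasp_force: 60.8
```

```bash
python3 -m crank '[-1,0,0,0.4,0,0,0,-1,0,0,0.7,0,0,0,-1,0,0,0.9,0,0,0,-1,0,0,0.9,0,0,0,-1,0,0,0.9,0,0,0,-1,0,0,0.9,0,0,0,-1,0,0,0.3,0,0,0,-1,0,0,0,0,0,0]'
```

```text
time: 13.05
tcp_pos: [567.7, -10.8, 175.8]
eef_rot: [0.716, 0.698, 0.0, 0.0]
ft_force: [-0.7, 0.6, -1.0]
gripper_width: 12.6
grasp_force: 60.5
```

```bash
python3 -m crank '[-1,-0.07,-0.4,0,0,0,0,-1,-0.16,-0.9,0,0,0,0,-1,-0.16,-0.9,0,0,0,0,-1,-0.16,-0.9,0,0,0,0,-1,-0.16,-0.9,0,0,0,0,-1,-0.16,-0.9,0,0,0,0,-1,-0.16,-0.9,0,0,0,0,-1,-0.16,-0.9,0,0,0,0]'
python3 -m crank '[-1,-0.16,-0.9,0,0,0,0,-1,-0.16,-0.9,0,0,0,0,-1,-0.16,-0.9,0,0,0,0,-1,-0.16,-0.9,0,0,0,0,-1,-0.16,-0.9,0,0,0,0,-1,-0.16,-0.9,0,0,0,0,-1,-0.16,-0.9,0,0,0,0,-1,-0.16,-0.9,0,0,0,0]'
python3 -m crank '[-1,-0.16,-0.9,0,0,0,0,-1,-0.16,-0.9,0,0,0,0,-1,-0.16,-0.9,0,0,0,0,-1,-0.07,-0.7,0,0,0,0,-1,0,0,-0.8,0,0,0,-1,0,0,-1,0,0,0,-1,0,0,-1,0,0,0,-1,0,0,-1,0,0,0]'
```

```text
time: 14.05
tcp_pos: [543.5, -146.0, 175.3]
eef_rot: [0.716, 0.698, 0.0, 0.0]
ft_force: [-0.3, 0.1, -0.6]
gripper_width: 12.5
grasp_force: 63.8
time: 15.05
tcp_pos: [517.9, -290.0, 175.3]
eef_rot: [0.716, 0.698, 0.0, 0.0]
ft_force: [-0.4, -0.6, -1.6]
gripper_width: 12.4
grasp_force: 63.8
time: 16.05
tcp_pos: [506.8, -355.8, 97.0]
eef_rot: [0.716, 0.698, 0.0, -0.001]
ft_force: [0.4, 0.0, -0.9]
gripper_width: 12.4
grasp_force: 63.9
```

```bash
python3 -m crank '[-1,0,0,-1,0,0,0,-1,0,0,-1,0,0,0,-1,0,0,-0.8,0,0,0,-1,0,0,-0.6,0,0,0,-1,0,0,-0.3,0,0,0,-1,0,0,-0.15,0,0,0,-1,0,0,0,0,0,0,-1,0,0,0,0,0,0]'
```

```text
time: 17.05
tcp_pos: [507.5, -357.1, 23.0]
eef_rot: [0.716, 0.698, 0.0, 0.001]
ft_force: [-0.7, -0.5, -0.1]
gripper_width: 12.8
grasp_force: 63.9
```

```bash
python3 -m crank '[-1,0,0,-0.15,0,0,0,-1,0,0,-0.05,0,0,0,-0.05,0,0,0,0,0,0,-0.05,0,0,0,0,0,0,-0.05,0,0,0,0,0,0,-0.05,0,0,0.5,0,0,0,-0.05,0,0,1,0,0,0,-0.05,0,0,1,0,0,0]'
python3 -m crank '[-0.05,0,0.5,1,0,0,0,-0.05,0,1,1,0,0,0,-0.05,0,1,1,0,0,0,-0.05,0,1,1,0,0,0,-0.05,0,1,0.8,0,0,0,-0.05,0,1,0,0,0,0,-0.05,0,1,0,0,0,0,-0.05,0,1,0,0,0,0]'
python3 - <<'E'
from h import *
for c in('top','scene'):
    im,d=look(c,c+'2.png');W=world(c,d)
    for n,lo,hi in(('b1',(530,230,42),(600,350,60)),('b2',(465,235,42),(525,370,60)),('b3',(400,350,42),(470,485,60)),('lid',(400,-520,8),(600,-200,24)),('rim',(480,-200,60),(680,180,72))):
        P=W[((W>lo)&(W<hi)).all(-1)]
        if len(P)>5: print(c,n,len(P),*rect(P),P[:,2].mean().round(1))
E
```

```text
time: 18.05
tcp_pos: [507.6, -357.2, 70.5]
eef_rot: [0.716, 0.698, 0.0, 0.001]
ft_force: [0.2, -0.4, -0.8]
gripper_width: 40.5
grasp_force: 0.0
time: 19.05
tcp_pos: [506.6, -205.3, 163.6]
eef_rot: [0.716, 0.698, -0.0, -0.001]
ft_force: [-0.3, 0.2, -0.2]
gripper_width: 40.4
grasp_force: 0.0
top b1 341 [561.5 289. ] [95.3 28.3] 87.0 48.1
top b2 349 [491.2 297. ] [95.8 28.2] 86.6 48.0
top b3 342 [437.3 408.9] [95.3 27.7] -89.5 48.1
top lid 1659 [ 507.4 -384.8] [205.7 154.7] -85.8 14.7
top rim 625 [559.8 -11.2] [246.6 158.1] 88.6 65.7
scene b1 351 [561.6 288.9] [96.2 29.8] 86.9 46.7
scene b2 328 [491.3 295.3] [94.5 30.2] 86.3 46.9
scene b3 316 [437.6 408. ] [93.7 31.8] 88.1 46.6
scene lid 4610 [ 505.8 -362.5] [284.6 173.7] -85.3 14.5
scene rim 769 [559.4 -11.8] [246.4 159.8] 88.6 64.7
```

```bash
python3 -m crank '[0.1,0.11,0.97,0,0,0,0,0.1,0.11,0.97,0,0,0,0,0.1,0.11,0.97,0,0,0,0,0.1,0.11,0.97,0,0,0,0,0.1,0.11,0.97,0,0,0,0,0.1,0.11,0.97,0,0,0,0,0.1,0.11,0.97,0,0,0,0,0.1,0.11,0.97,0,0,0,0]'
python3 -m crank '[0.1,0.11,0.97,0,0,0,0,0.1,0.11,0.97,0,0,0,0,0.1,0.11,0.97,0,0,0,0,0.1,0.11,0.97,0,0,0,0,0.1,0.11,0.97,0,0,0,0,0.1,0.11,0.97,0,0,0,0,0.1,0.11,0.97,0,0,0,0,0.1,0.11,0.97,0,0,0,0]'
python3 -m crank '[0.1,0.11,0.97,0,0,0,-0.2,0.1,0.11,0.97,0,0,0,0,0.1,0.11,0.97,0,0,0,0,0.1,0.11,0.97,0,0,0,0,0.1,0.11,0.97,0,0,0,0,0.1,0.11,0.97,0,0,0,0,0.1,0.11,0.97,0,0,0,0,0.1,0,0.97,0,0,0,0]'
python3 -m crank '[0.1,0,0.5,0,0,0,0,0.1,0,0,-1,0,0,0,0.1,0,0,-1,0,0,0,0.1,0,0,-1,0,0,0,0.1,0,0,-1,0,0,0,0.1,0,0,-0.5,0,0,0,0.1,0,0,-0.2,0,0,0,0.1,0,0,0,0,0,0]'
```

```text
time: 20.15
tcp_pos: [524.9, -50.3, 164.3]
eef_rot: [0.716, 0.698, 0.0, 0.0]
ft_force: [-0.3, 0.3, -1.1]
gripper_width: 47.2
grasp_force: 0.0
time: 21.15
tcp_pos: [542.5, 104.9, 164.3]
eef_rot: [0.716, 0.698, -0.0, -0.0]
ft_force: [0.5, -0.6, -0.0]
gripper_width: 47.3
grasp_force: 0.0
time: 22.15
tcp_pos: [557.9, 260.1, 164.3]
eef_rot: [0.727, 0.687, 0.0, 0.0]
ft_force: [-0.6, -0.1, 0.0]
gripper_width: 46.9
grasp_force: 0.0
time: 23.15
tcp_pos: [558.1, 268.9, 70.6]
eef_rot: [0.727, 0.687, 0.0, 0.0]
ft_force: [0.6, -1.0, 0.2]
gripper_width: 46.8
grasp_force: 0.0
```

```bash
python3 -m crank '[0.1,0.17,1,0,0,0,0,0.1,0,0,-0.8,0,0,0,0.1,0,0,-0.8,0,0,0,0.1,0,0,-0.6,0,0,0,0.1,0,0,0,0,0,0,-1,0,0,0,0,0,0,-1,0,0,0,0,0,0,-1,0,0,0,0,0,0]'
python3 -m crank '[-1,0,0,0,0,0,0,-1,0,0,0.3,0,0,0,-1,0,0,0.6,0,0,0,-1,0,0,0.9,0,0,0,-1,0,0,1,0,0,0,-1,0,0,1,0,0,0,-1,0,0,1,0,0,0,-1,0,0,0,0,0,0]'
```

```text
time: 24.15
tcp_pos: [561.4, 288.8, 26.8]
eef_rot: [0.727, 0.687, 0.0, 0.0]
ft_force: [-0.2, 0.1, 1.0]
gripper_width: 27.0
grasp_force: 61.9
time: 25.15
tcp_pos: [562.7, 289.4, 125.5]
eef_rot: [0.727, 0.687, 0.002, 0.001]
ft_force: [-0.2, -0.2, -1.6]
gripper_width: 26.9
grasp_force: 61.8
```

```bash
python3 -m crank '[-1,0,-0.4,0,0,0,0,-1,0,-0.9,0,0,0,0,-1,0,-0.9,0,0,0,0,-1,0,-0.9,0,0,0,0,-1,0,-0.9,0,0,0,0,-1,0.1,-0.9,0,0,0,0.2,-1,0.1,-0.9,0,0,0,0,-1,0,-0.9,0,0,0,0]'
python3 -m crank '[-1,0,-0.9,0,0,0,0,-1,0,-0.9,0,0,0,0,-1,0,-0.9,0,0,0,0,-1,0,-0.9,0,0,0,0,-1,0,-0.9,0,0,0,0,-1,0,-0.9,0,0,0,0,-1,0,-0.9,0,0,0,0,-1,0,-0.9,0,0,0,0]'
python3 -m crank '[-1,0,-0.9,0,0,0,0,-1,0,-0.9,0,0,0,0,-1,0,-0.9,0,0,0,0,-1,0,-0.9,0,0,0,0,-1,0,-0.3,0,0,0,0,-1,0,0,0,0,0,0,-1,0,0,-0.5,0,0,0,-1,0,0,-0.5,0,0,0]'
```

```text
time: 26.15
tcp_pos: [565.3, 153.5, 122.4]
eef_rot: [0.716, 0.698, 0.0, 0.0]
ft_force: [0.3, 0.5, -1.0]
gripper_width: 26.9
grasp_force: 61.8
time: 27.15
tcp_pos: [565.1, 9.6, 122.3]
eef_rot: [0.716, 0.698, 0.0, 0.0]
ft_force: [0.6, 0.7, -0.7]
gripper_width: 26.7
grasp_force: 61.8
time: 28.15
tcp_pos: [564.9, -66.5, 101.4]
eef_rot: [0.716, 0.698, -0.0, -0.0]
ft_force: [-0.4, -0.6, -1.3]
gripper_width: 26.7
grasp_force: 61.8
```

```bash
python3 -m crank '[-1,0.05,0,-0.8,0,0,0,-1,0,0,-0.9,0,0,0,-1,0,0,-0.9,0,0,0,-1,0,0,-0.6,0,0,0,-1,0,0,-0.4,0,0,0,-1,0,0,0,0,0,0,-0.05,0,0,0,0,0,0,-0.05,0,0,0,0,0,0]'
python3 -m crank '[-0.05,0,0,0.3,0,0,0,-0.05,0,0,1,0,0,0,-0.05,0,0,1,0,0,0,-0.05,0,0,1,0,0,0,-0.05,0,0,1,0,0,0,-0.05,0,0,0.6,0,0,0,-0.05,0,1,0,0,0,0,-0.05,0,1,0,0,0,0]'
python3 - <<'E'
from h import *
for c in('top','scene'):
    im,d=look(c,c+'3.png');W=world(c,d)
    for n,lo,hi in(('in',(490,-130,42),(645,110,57)),('b1',(530,230,42),(600,350,60)),('b2',(465,235,42),(525,370,60)),('b3',(400,350,42),(470,485,60)),('lidgrip',(400,-520,30),(600,-200,46))):
        P=W[((W>lo)&(W<hi)).all(-1)]
        if len(P)>5: print(c,n,len(P),*rect(P),P[:,2].mean().round(1))
E
```

```text
time: 29.15
tcp_pos: [567.0, -67.4, 31.4]
eef_rot: [0.716, 0.698, 0.001, 0.001]
ft_force: [-0.3, 0.2, 0.5]
gripper_width: 40.9
grasp_force: 0.0
time: 30.15
tcp_pos: [565.4, -25.6, 127.4]
eef_rot: [0.716, 0.698, -0.0, -0.001]
ft_force: [-0.2, -1.5, -0.4]
gripper_width: 40.6
grasp_force: 0.0
top in 177 [566.1 -11.3] [236.9 135.8] 88.5 49.2
top b2 350 [491.1 296.5] [95.  28.6] 87.1 47.8
top b3 341 [437.5 409.6] [96.  27.8] 89.9 48.2
top lidgrip 179 [ 509.6 -356.1] [90.1 14.1] -89.7 39.9
scene in 895 [566.7 -11.2] [237.1 147.7] 89.8 49.0
scene b2 329 [490.3 295.8] [95.3 30.3] 85.8 46.8
scene b3 311 [437.9 406.5] [96.8 32.8] 89.2 46.6
scene lidgrip 221 [ 508.7 -356.3] [88.8 17.7] 88.3 38.3
```

View pics/scene3.png

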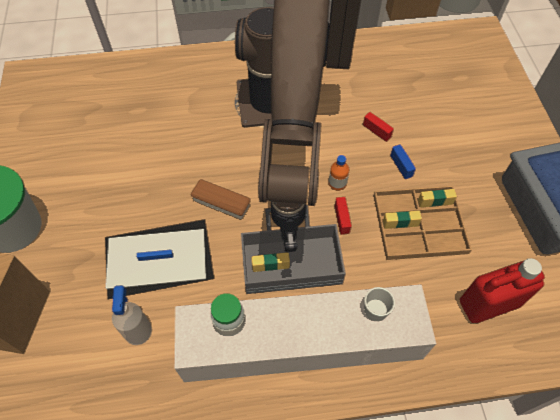

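Bar 1 stands in the box at scene (262,270) and the lid lies on the mat at (255,155). I go for bar 2.

```bash
python3 -m crank '[0.1,-0.21,0.9,0,0,0,0,0.1,-0.21,0.9,0,0,0,0,0.1,-0.21,0.9,0,0,0,0,0.1,-0.21,0.9,0,0,0,0,0.1,-0.21,0.9,0,0,0,0,0.1,-0.21,0.9,0,0,0,0,0.1,-0.21,0.9,0,0,0,0,0.1,-0.21,0.9,0,0,0,0]'
python3 -m crank '[0.1,-0.21,0.9,0,0,0,-0.2,0.1,-0.21,0.9,0,0,0,0,0.1,-0.21,0.9,0,0,0,0,0.1,-0.21,0.9,0,0,0,0,0.1,-0.21,0.9,0,0,0,0,0.1,-0.21,0.9,0,0,0,0,0.1,-0.21,0.9,0,0,0,0,0.1,-0.21,0.9,0,0,0,0]'
python3 -m crank '[0.1,-0.21,0.9,0,0,0,0,0.1,-0.1,0.9,0,0,0,0,0.1,0,0,-1,0,0,0,0.1,0,0,-1,0,0,0,0.1,0,0,-0.8,0,0,0,0.1,0,0,0,0,0,0,0.1,0,0,0,0,0,0,0.1,0,0,0,0,0,0]'
```

```text
time: 31.25
tcp_pos: [532.3, 118.0, 128.3]
eef_rot: [0.716, 0.698, 0.0, 0.0]
ft_force: [0.8, -0.5, 0.3]
gripper_width: 46.7
grasp_force: 0.0
time: 32.25
tcp_pos: [498.7, 262.0, 128.3]
eef_rot: [0.727, 0.687, 0.0, -0.0]
ft_force: [0.9, -0.3, -0.9]
gripper_width: 46.9
grasp_force: 0.0
time: 33.25
tcp_pos: [493.5, 296.9, 73.3]
eef_rot: [0.727, 0.687, 0.001, 0.0]
ft_force: [0.8, 0.0, -0.3]
gripper_width: 46.5
grasp_force: 0.0
```

```bash
python3 -m crank '[0.1,-0.12,0,-0.5,0,0,0,0.1,0,0,-0.8,0,0,0,0.1,0,0,-0.6,0,0,0,0.1,0,0,-0.4,0,0,0,0.1,0,0,0,0,0,0,-1,0,0,0,0,0,0,-1,0,0,0,0,0,0,-1,0,0,0,0,0,0]'
python3 -m crank '[-1,0,0,0,0,0,0,-1,0,0,0.3,0,0,0,-1,0,0,0.6,0,0,0,-1,0,0,0.9,0,0,0,-1,0,0,1,0,0,0,-1,0,0,1,0,0,0,-1,0,0,1,0,0,0,-1,0,0,0,0,0,0]'
```

```text
time: 34.25
tcp_pos: [490.8, 297.0, 26.9]
eef_rot: [0.727, 0.687, 0.001, 0.0]
ft_force: [0.2, 0.4, 1.4]
gripper_width: 26.8
grasp_force: 61.8
time: 35.25
tcp_pos: [491.9, 297.5, 125.2]
eef_rot: [0.727, 0.687, 0.002, 0.001]
ft_force: [-0.0, 0.3, -0.8]
gripper_width: 27.2
grasp_force: 61.6
```

```bash
python3 -m crank '[-1,0.1,-0.5,0,0,0,0,-1,0.16,-0.8,0,0,0,0,-1,0.16,-0.8,0,0,0,0,-1,0.16,-0.8,0,0,0,0,-1,0.16,-0.8,0,0,0,0.2,-1,0.16,-0.8,0,0,0,0,-1,0.16,-0.8,0,0,0,0,-1,0.16,-0.8,0,0,0,0]'
python3 -m crank '[-1,0.16,-0.8,0,0,0,0,-1,0.16,-0.8,0,0,0,0,-1,0.16,-0.8,0,0,0,0,-1,0.16,-0.8,0,0,0,0,-1,0.16,-0.8,0,0,0,0,-1,0.16,-0.8,0,0,0,0,-1,0.16,-0.8,0,0,0,0,-1,0.16,-0.8,0,0,0,0]'
python3 -m crank '[-1,0,0,0,0,0,0,-1,0,0,0,0,0,0,-1,0,0,-0.5,0,0,0,-1,0,0,-0.7,0,0,0,-1,0,0,-0.8,0,0,0,-1,0,0,0,0,0,0,-1,0,0,0,0,0,0,-1,0,0,0,0,0,0]'
```

```text
time: 36.25
tcp_pos: [515.0, 173.6, 122.3]
eef_rot: [0.716, 0.698, 0.0, 0.0]
ft_force: [0.5, 0.4, -1.7]
gripper_width: 27.0
grasp_force: 61.6
time: 37.25
tcp_pos: [540.5, 45.8, 122.3]
eef_rot: [0.716, 0.698, -0.0, -0.0]
ft_force: [-0.6, 0.2, -0.1]
gripper_width: 26.8
grasp_force: 61.6
time: 38.25
tcp_pos: [540.9, 46.8, 82.9]
eef_rot: [0.716, 0.698, 0.0, 0.0]
ft_force: [0.1, 0.0, -1.4]
gripper_width: 26.7
grasp_force: 61.6
```

```bash
python3 -m crank '[-1,0,0,-0.7,0,0,0,-1,0,0,-0.8,0,0,0,-1,0,0,-0.7,0,0,0,-1,0,0,-0.45,0,0,0,-1,0,0,0,0,0,0,-0.2,0,0,0,0,0,0,-0.2,0,0,0,0,0,0,-0.2,0,0,0,0,0,0]'
python3 -m crank '[-0.2,0,0,0.3,0,0,0,-0.2,0,0,1,0,0,0,-0.2,0,0,1,0,0,0,-0.2,0,0,1,0,0,0,-0.2,0,0,1,0,0,0,-0.2,-0.2,0.8,0.6,0,0,0,0.1,-0.2,0.9,0,0,0,0,0.1,-0.2,0.9,0,0,0,0]'
python3 - <<'E'
from h import *
for c in('top','scene'):
    im,d=look(c,c+'4.png');W=world(c,d)
    for n,lo,hi in(('in1',(510,-125,42),(625,-15,54)),('in2',(510,-8,42),(625,100,54)),('b3',(400,340,42),(490,485,60)),('lidgrip',(400,-520,30),(600,-200,46))):
        P=W[((W>lo)&(W<hi)).all(-1)]
        if len(P)>5: print(c,n,len(P),*rect(P),P[:,2].mean().round(1))
E
```

```text
time: 39.25
tcp_pos: [540.6, 46.8, 29.6]
eef_rot: [0.716, 0.698, 0.0, 0.0]
ft_force: [0.3, 0.1, 0.2]
gripper_width: 33.9
grasp_force: 0.0
time: 40.25
tcp_pos: [527.2, 100.4, 126.5]
eef_rot: [0.716, 0.698, -0.0, -0.001]
ft_force: [-0.1, 0.2, 0.0]
gripper_width: 47.3
grasp_force: 0.0
top in1 349 [567.7 -66.5] [93.5 28.4] -89.6 48.8
top in2 260 [541.6  36.2] [69.1 28.1] -89.7 48.9
top b3 348 [437.3 408.8] [95.5 27.7] -89.3 48.0
top lidgrip 179 [ 509.7 -355.6] [90.  14.3] 89.0 40.1
scene in1 396 [567.9 -66.7] [94.  31.4] 89.5 47.8
scene in2 363 [542.3  45.7] [94.2 31.9] 89.3 47.8
scene b3 303 [437.2 406.8] [94.2 31.2] 89.1 46.8
scene lidgrip 223 [ 509.8 -356.7] [90.2 18.1] 88.7 38.5
```

```bash
python3 -m crank '[0.1,-0.27,0.9,0,0,0,0,0.1,-0.27,0.9,0,0,0,0,0.1,-0.27,0.9,0,0,0,0,0.1,-0.27,0.9,0,0,0,0,0.1,-0.27,0.9,0,0,0,0,0.1,-0.27,0.9,0,0,0,0,0.1,-0.27,0.9,0,0,0,0,0.1,-0.27,0.9,0,0,0,0]'
python3 -m crank '[0.1,-0.27,0.9,0,0,0,0.15,0.1,-0.27,0.9,0,0,0,0,0.1,-0.27,0.9,0,0,0,0,0.1,-0.27,0.9,0,0,0,0,0.1,-0.27,0.9,0,0,0,0,0.1,-0.27,0.9,0,0,0,0,0.1,-0.27,0.9,0,0,0,0,0.1,-0.27,0.9,0,0,0,0]'
python3 -m crank '[0.1,-0.27,0.9,0,0,0,0,0.1,0,0,-1,0,0,0,0.1,0,0,-1,0,0,0,0.1,0,0,-0.8,0,0,0,0.1,0,0,0,0,0,0,0.1,0,0,0,0,0,0,0.1,0,0,0,0,0,0,0.1,0,0,0,0,0,0]'
```

```text
time: 41.35
tcp_pos: [484.8, 244.0, 127.3]
eef_rot: [0.716, 0.698, 0.0, 0.0]
ft_force: [-0.2, -0.9, 0.1]
gripper_width: 47.1
grasp_force: 0.0
time: 42.35
tcp_pos: [441.6, 388.0, 127.3]
eef_rot: [0.708, 0.706, -0.0, 0.0]
ft_force: [0.2, -0.7, 0.2]
gripper_width: 47.3
grasp_force: 0.0
time: 43.35
tcp_pos: [437.0, 405.1, 72.2]
eef_rot: [0.708, 0.706, 0.001, 0.0]
ft_force: [0.4, -0.4, 1.0]
gripper_width: 47.3
grasp_force: 0.0
```

```bash
python3 -m crank '[0.1,0.02,0.15,-0.5,0,0,0,0.1,0,0,-0.8,0,0,0,0.1,0,0,-0.6,0,0,0,0.1,0,0,-0.36,0,0,0,0.1,0,0,0,0,0,0,-1,0,0,0,0,0,0,-1,0,0,0,0,0,0,-1,0,0,0,0,0,0]'
python3 -m crank '[-1,0,0,0,0,0,0,-1,0,0,0.3,0,0,0,-1,0,0,0.6,0,0,0,-1,0,0,0.9,0,0,0,-1,0,0,1,0,0,0,-1,0,0,1,0,0,0,-1,0,0,1,0,0,0,-1,0,0,0,0,0,0]'
```

```text
time: 44.35
tcp_pos: [437.4, 408.1, 26.8]
eef_rot: [0.708, 0.706, 0.001, 0.0]
ft_force: [-0.8, 0.2, 0.7]
gripper_width: 26.9
grasp_force: 61.1
time: 45.35
tcp_pos: [438.3, 408.8, 125.1]
eef_rot: [0.708, 0.706, 0.003, 0.001]
ft_force: [0.8, 0.1, -0.8]
gripper_width: 26.7
grasp_force: 60.9
```

```bash
python3 -m crank '[-1,0.17,-0.4,0,0,0,0,-1,0.35,-0.8,0,0,0,0,-1,0.35,-0.8,0,0,0,0,-1,0.35,-0.8,0,0,0,0,-1,0.35,-0.8,0,0,0,-0.15,-1,0.35,-0.8,0,0,0,0,-1,0.35,-0.8,0,0,0,0,-1,0.35,-0.8,0,0,0,0]'
python3 -m crank '[-1,0.35,-0.8,0,0,0,0,-1,0.35,-0.8,0,0,0,0,-1,0.35,-0.8,0,0,0,0,-1,0.35,-0.8,0,0,0,0,-1,0.35,-0.8,0,0,0,0,-1,0.35,-0.8,0,0,0,0,-1,0.35,-0.8,0,0,0,0,-1,0.35,-0.8,0,0,0,0]'
python3 -m crank '[-1,0.35,-0.8,0,0,0,0,-1,0.35,-0.8,0,0,0,0,-1,0.35,-0.8,0,0,0,0,-1,0.35,-0.8,0,0,0,0,-1,0.35,-0.8,0,0,0,0,-1,0.35,-0.8,0,0,0,0,-1,0.35,-0.8,0,0,0,0,-1,0.1,-0.1,0,0,0,0]'
```

```text
time: 46.35
tcp_pos: [489.9, 286.7, 122.2]
eef_rot: [0.716, 0.698, 0.0, 0.0]
ft_force: [-0.7, 0.2, -1.5]
gripper_width: 27.1
grasp_force: 60.9
time: 47.35
tcp_pos: [545.8, 158.7, 122.1]
eef_rot: [0.716, 0.698, -0.0, -0.0]
ft_force: [0.2, -0.5, -1.9]
gripper_width: 27.1
grasp_force: 60.9
time: 48.35
tcp_pos: [596.9, 44.6, 122.2]
eef_rot: [0.717, 0.697, 0.0, 0.0]
ft_force: [0.3, 0.4, -1.2]
gripper_width: 26.9
grasp_force: 60.9
```

```bash
python3 -m crank '[-1,0,0,0,0,0,0,-1,0,0,-0.5,0,0,0,-1,0,0,-0.7,0,0,0,-1,0,0,-0.8,0,0,0,-1,0,0,0,0,0,0,-1,0,0,0,0,0,0,-1,0,0,0,0,0,0,-1,0,0,0,0,0,0]'
```

```text
time: 49.35
tcp_pos: [596.8, 45.8, 82.8]
eef_rot: [0.716, 0.698, 0.0, 0.0]
ft_force: [-0.1, 0.0, -0.8]
gripper_width: 27.0
grasp_force: 60.9
```

Place it, back off, and move toward the lid.

```bash
python3 -m crank '[-1,0,0,-0.7,0,0,0,-1,0,0,-0.8,0,0,0,-1,0,0,-0.7,0,0,0,-1,0,0,-0.45,0,0,0,-1,0,0,0,0,0,0,-0.2,0,0,0,0,0,0,-0.2,0,0,0,0,0,0,-0.2,0,0,0,0,0,0]'
python3 -m crank '[-0.2,0,0,0.3,0,0,0,-0.2,0,0,1,0,0,0,-0.2,0,0,1,0,0,0,-0.2,0,0,1,0,0,0,-0.2,0,0,1,0,0,0,-0.2,0,0,1,0,0,0,-0.05,-0.2,-0.8,0,0,0,0,-0.05,-0.2,-0.8,0,0,0,0]'
python3 -m crank '[-0.05,-0.22,-0.9,0,0,0,0,-0.05,-0.22,-0.9,0,0,0,0,-0.05,-0.22,-0.9,0,0,0,0,-0.05,-0.22,-0.9,0,0,0,0,-0.05,-0.22,-0.9,0,0,0,0,-0.05,-0.22,-0.9,0,0,0,0,-0.05,-0.22,-0.9,0,0,0,0,-0.05,-0.22,-0.9,0,0,0,0]'
python3 - <<'E'
from h import *
for c in('top','scene'):
    im,d=look(c,c+'5.png');W=world(c,d)
    for n,lo,hi in(('in1',(510,-125,42),(625,-15,54)),('in2',(510,-8,42),(567,100,54)),('in3',(572,-8,42),(625,100,54)),('rim',(485,-180,60),(680,160,72)),('handle',(425,-75,78),(475,55,96)),('lidgrip',(400,-520,30),(600,-200,46))):
        P=W[((W>lo)&(W<hi)).all(-1)]
        if len(P)>5: print(c,n,len(P),*rect(P),P[:,2].mean().round(1))
E
```

```text
time: 50.35
tcp_pos: [596.6, 45.8, 29.4]
eef_rot: [0.716, 0.698, 0.0, 0.0]
ft_force: [0.3, -0.2, 0.3]
gripper_width: 34.2
grasp_force: 0.0
time: 51.35
tcp_pos: [587.5, 12.7, 134.6]
eef_rot: [0.716, 0.698, -0.0, -0.0]
ft_force: [-0.2, 0.8, -0.5]
gripper_width: 40.2
grasp_force: 0.0
time: 52.35
tcp_pos: [552.9, -131.4, 135.1]
eef_rot: [0.716, 0.698, 0.0, 0.0]
ft_force: [0.6, -0.8, -0.1]
gripper_width: 40.5
grasp_force: 0.0
top in1 183 [567.5 -45.9] [52.1 27.3] -89.6 49.0
top in2 343 [542.4  47.4] [92.  28.4] 88.8 48.7
top in3 341 [598.2  48.2] [92.4 28.7] 88.3 48.7
top rim 404 [561.4  -5.4] [235.1 155. ] 88.6 65.8
top handle 147 [449.2  10.1] [76.7 23.9] 77.6 86.3
top lidgrip 176 [ 509.6 -355.4] [89.1 14. ] 89.6 40.2
scene in1 399 [567.7 -66.6] [94.2 32. ] 89.6 47.8
scene in2 376 [542.1  45.7] [94.2 30.9] 89.4 47.9
scene in3 392 [598.1  46.6] [94.3 30. ] 86.9 47.7
scene rim 705 [561.3 -11.9] [246.3 155. ] 88.6 64.7
scene handle 224 [454.3  -9.5] [111.6  30.1] 85.8 84.5
scene lidgrip 228 [ 509.7 -356.3] [89.  17.7] 88.1 38.8
```

View pics/scene5.png

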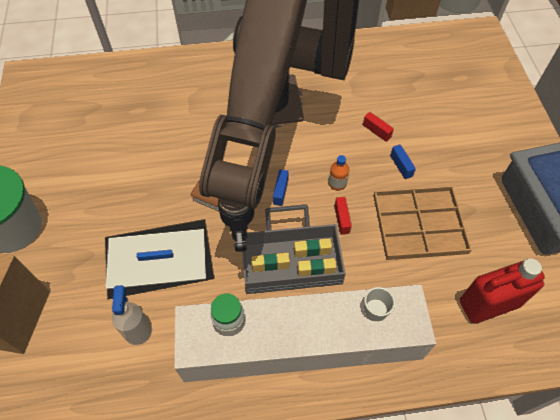

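All three bars are in the box, at scene (262,270), (246,313) and (267,318). The tray is empty and the lid is untouched. Next I fetch the lid.

```bash
python3 -m crank '[-0.05,-0.17,-0.87,0,0,0,0,-0.05,-0.17,-0.87,0,0,0,0,-0.05,-0.17,-0.87,0,0,0,0,-0.05,-0.17,-0.87,0,0,0,0,-0.05,-0.17,-0.87,0,0,0,0,-0.05,-0.17,-0.87,0,0,0,0,-0.05,-0.17,-0.87,0,0,0,0,-0.05,-0.17,-0.87,0,0,0,0]'
python3 -m crank '[-0.05,-0.17,-0.87,0,0,0,0,-0.05,-0.17,-0.87,0,0,0,0,-0.05,-0.17,-0.87,0,0,0,0,-0.05,-0.17,-0.87,0,0,0,0,-0.05,-0.17,-0.87,0,0,0,0,-0.05,0,0,-1,0,0,0,-0.05,0,0,-1,0,0,0,-0.05,0,0,-1,0,0,0]'
python3 -m crank '[-0.05,0,0,-1,0,0,0,-0.05,0,0,-0.8,0,0,0,-0.05,0,0,-0.4,0,0,0,-0.05,0,0,0,0,0,0,-0.05,0,0,0,0,0,0,-0.05,0,0,0,0,0,0,-0.05,0,0,0,0,0,0,-0.05,0,0,0,0,0,0]'
```

```text
time: 53.45
tcp_pos: [525.7, -270.6, 135.1]
eef_rot: [0.716, 0.698, 0.0, -0.0]
ft_force: [0.6, 0.5, 0.6]
gripper_width: 40.6
grasp_force: 0.0
time: 54.45
tcp_pos: [508.4, -355.0, 72.4]
eef_rot: [0.716, 0.698, 0.0, -0.001]
ft_force: [0.9, 1.1, -0.0]
gripper_width: 40.7
grasp_force: 0.0
time: 55.45
tcp_pos: [509.1, -356.5, 31.4]
eef_rot: [0.716, 0.698, 0.0, 0.0]
ft_force: [-0.5, -0.9, -0.3]
gripper_width: 40.8
grasp_force: 0.0
```

```bash
python3 -m crank '[-0.05,-0.04,-0.04,-0.3,0,0,0,-0.05,0,0,-0.3,0,0,0,-0.05,0,0,0,0,0,0,-1,0,0,0,0,0,0,-1,0,0,0,0,0,0,-1,0,0,0,0,0,0,-1,0,0,0,0,0,0,-1,0,0,0,0,0,0]'
python3 -m crank '[-1,0,0,0.4,0,0,0,-1,0,0,0.7,0,0,0,-1,0,0,1,0,0,0,-1,0,0,1,0,0,0,-1,0,0,1,0,0,0,-1,0,0,1,0,0,0,-1,0,0,1,0,0,0,-1,0,0,0.5,0,0,0]'
python3 - <<'E'
from h import *
print(get_obs()['tcp_pos'])
for c in('top','scene'):
    im,d=look(c,c+'6.png');W=world(c,d)
    for n,lo,hi in(('rimback',(630,-150,60),(650,130,72)),('rimleft',(505,100,60),(640,130,72)),('lid',(400,-560,120),(620,-180,148)),):
        P=W[((W>lo)&(W<hi)).all(-1)]
        if len(P)>5: print(c,n,len(P),*rect(P),P.min(0).round(1),P.max(0).round(1),P[:,2].mean().round(1))
    m=cams.cut_out(c,'lid')
    for r in m[:1]:
        q=W[r['pixels']&(d>0)];q=q[q[:,2]<200];print(c,'lidseg',r['score'],rect(q),np.median(q,0).round(1))
E
```

```text
time: 56.45
tcp_pos: [508.3, -357.3, 19.4]
eef_rot: [0.716, 0.698, 0.0, 0.0]
ft_force: [0.8, -0.1, 0.7]
gripper_width: 13.1
grasp_force: 60.8
time: 57.45
tcp_pos: [508.7, -357.7, 153.2]
eef_rot: [0.716, 0.698, 0.0, 0.001]
ft_force: [-0.2, 0.7, -1.6]
gripper_width: 12.8
grasp_force: 60.4
[ 508.66997887 -357.65905342  153.23370139]
top rimback 206 [635.6 -13.3] [245.1   9.3] 89.7 [ 630.4 -135.8   60.1] [640.8 109.3  71.9] 65.7
top rimleft 113 [572.7 106.7] [134.5  11.8] -0.1 [505.5 100.7  60.1] [640.  112.7  70.3] 65.8
top lid 907 [ 512.1 -302.6] [144.6 142.3] -1.8 [ 441.3 -376.   142.4] [ 585.9 -230.6  148. ] 146.8
top lidseg 0.86 (array([ 512. , -300.5]), array([144.4, 139.8]), -2.2) [ 522.7 -287.3  148.7]
scene rimback 266 [635.7 -13.2] [245.7  10.9] 89.8 [ 630. -136.   60.] [641.4 109.7  71.8] 64.5
scene rimleft 113 [572.3 106.8] [133.4   9. ] -0.9 [505.6 101.2  60.3] [639.1 111.7  71. ] 64.7
scene lid 2595 [ 509.7 -358.1] [250.2 146.6] 88.7 [ 434.7 -484.1  138.6] [ 585.2 -232.4  148. ] 146.2
scene lidseg 0.64 (array([ 460.9, -382.8]), array([302.2, 245.9]), 88.7) [ 521.3 -344.4  147.9]
```

```bash
python3 -m crank '[-1,0.07,0.4,0.3,0,0,0,-1,0.15,0.85,0.3,0,0,0,-1,0.15,0.85,0,0,0,0,-1,0.15,0.85,0,0,0,0,-1,0.15,0.85,0,0,0,0,-1,0.15,0.85,0,0,0,0,-1,0.15,0.85,0,0,0,0,-1,0.15,0.85,0,0,0,0]'
python3 -m crank '[-1,0.15,0.85,0,0,0,0,-1,0.15,0.85,0,0,0,0,-1,0.15,0.85,0,0,0,0,-1,0.15,0.85,0,0,0,0,-1,0.15,0.85,0,0,0,0,-1,0.15,0.85,0,0,0,0,-1,0.15,0.85,0,0,0,0,-1,0.15,0.85,0,0,0,0]'
python3 -m crank '[-1,0.15,0.85,0,0,0,0,-1,0.15,0.85,0,0,0,0,-1,0.15,0.85,0,0,0,0,-1,0.15,0.85,0,0,0,0,-1,0.05,0.35,0,0,0,0,-1,0,0,0,0,0,0,-1,0,0,-1,0,0,0,-1,0,0,-1,0,0,0]'
python3 -m crank '[-1,0,0,-0.5,0,0,0,-1,0,0,0,0,0,0,-1,0,0,0,0,0,0,-1,0,0,0,0,0,0,-1,0,0,0,0,0,0,-1,0,0,0,0,0,0,-1,0,0,0,0,0,0,-1,0,0,0,0,0,0]'
```

```text
time: 58.65
tcp_pos: [530.7, -229.0, 163.1]
eef_rot: [0.716, 0.698, 0.0, 0.0]
ft_force: [0.7, 0.8, -2.4]
gripper_width: 12.9
grasp_force: 60.4
time: 59.65
tcp_pos: [554.7, -93.0, 163.1]
eef_rot: [0.716, 0.698, -0.0, -0.0]
ft_force: [0.3, -0.2, -0.8]
gripper_width: 12.5
grasp_force: 60.4
time: 60.65
tcp_pos: [567.0, -19.6, 121.3]
eef_rot: [0.716, 0.698, -0.0, -0.0]
ft_force: [0.4, -0.2, -1.4]
gripper_width: 12.9
grasp_force: 60.5
time: 61.65
tcp_pos: [567.5, -19.2, 113.1]
eef_rot: [0.716, 0.698, 0.0, 0.0]
ft_force: [-0.1, -0.3, -0.8]
gripper_width: 12.5
grasp_force: 60.4
```

```bash
python3 -m crank '[-1,0.01,0.41,0,0,0,0,-1,0,0,-0.4,0,0,0,-1,0,0,-0.3,0,0,0,-1,0,0,0,0,0,0,-1,0,0,0,0,0,0,-1,0,0,0,0,0,0,-1,0,0,0,0,0,0,-1,0,0,0,0,0,0]'
python3 - <<'E'
from h import *
print(get_obs()['tcp_pos'])
for c in('top','scene'):
    im,d=look(c,c+'7.png');W=world(c,d)
    for n,lo,hi in(('rim',(480,-150,55),(650,130,75)),('lid',(460,-200,83),(660,180,96)),):
        P=W[((W>lo)&(W<hi)).all(-1)]
        if len(P)>5: print(c,n,len(P),*rect(P),P.min(0).round(1),P.max(0).round(1),P[:,2].mean().round(1))
E
```

```text
time: 62.65
tcp_pos: [567.8, -11.0, 99.3]
eef_rot: [0.716, 0.698, 0.0, 0.0]
ft_force: [0.4, 0.3, -1.6]
gripper_width: 12.9
grasp_force: 60.4
[567.81794882 -11.03658228  99.27318981]
top rim 45 [490.8  -9.5] [242.3  18.3] 88.6 [ 480.4 -130.8   55.1] [502.8 111.4  73.1] 63.7
top lid 1225 [570.1 -10.3] [250.2 144.3] 88.5 [ 495.4 -135.6   88.4] [645.4 116.2  96. ] 94.1
scene rim 374 [6.067e+02 1.000e-01] [223.1 170.1] 63.3 [ 480.6 -136.    55.1] [641.6 109.   70.4] 63.1
scene lid 3742 [567.9 -10.9] [250.7 147.5] 88.3 [ 491.4 -137.5   83.9] [644.6 114.8  96. ] 93.2
```

```bash
python3 -m crank '[-1,-0.05,0,-0.3,0,0,0,-1,0,0,-0.3,0,0,0,-1,0,0,-0.2,0,0,0,-1,0,0,-0.15,0,0,0,-1,0,0,-0.1,0,0,0,-1,0,0,-0.06,0,0,0,-1,0,0,0,0,0,0,-1,0,0,0,0,0,0]'
```

```text
time: 63.75
tcp_pos: [566.8, -11.0, 77.1]
eef_rot: [0.716, 0.698, 0.0, 0.0]
ft_force: [-0.3, -0.2, -0.3]
gripper_width: 12.6
grasp_force: 60.4
```

Near-seated without contact force; release, rise, and check the seat.

```bash
python3 -m crank '[-1,0,0,-0.05,0,0,0,-0.05,0,0,0,0,0,0,-0.05,0,0,0,0,0,0,-0.05,0,0,0,0,0,0,-0.05,0,0,0.5,0,0,0,-0.05,0,0,1,0,0,0,-0.05,0,0,1,0,0,0,-0.05,0,0,1,0,0,0]'
python3 -m crank '[-0.05,-0.9,0,0.3,0,0,0,-0.05,-0.9,0,0,0,0,0,-0.05,-0.9,0,0,0,0,0,-0.05,-0.9,0,0,0,0,0,-0.05,-0.9,0,0,0,0,0,-0.05,-0.9,0,0,0,0,0,-0.05,-0.6,0.1,0,0,0,0,-0.05,0,0,0,0,0,0]'
python3 - <<'E'
from h import *
print(get_obs()['tcp_pos'])
for c in('top','scene'):
    im,d=look(c,c+'8.png');W=world(c,d)
    for n,lo,hi in(('lid',(480,-200,66),(680,180,80)),('grip',(520,-100,88),(640,100,104)),('handle',(425,-75,78),(475,55,96))):
        P=W[((W>lo)&(W<hi)).all(-1)]
        if len(P)>5:
            print(c,n,len(P),*rect(P),P[:,2].mean().round(1))
            if n=='lid': print('plane',np.linalg.lstsq(np.c_[P[:,:2]-[567,-11],np.ones(len(P))],P[:,2],rcond=None)[0].round(4))
E
```

```text
time: 64.75
tcp_pos: [567.3, -11.0, 148.3]
eef_rot: [0.716, 0.698, 0.001, 0.001]
ft_force: [0.2, 0.2, -0.5]
gripper_width: 40.7
grasp_force: 0.0
time: 65.75
tcp_pos: [446.6, -8.8, 152.6]
eef_rot: [0.716, 0.698, 0.0, 0.001]
ft_force: [0.7, 0.8, 0.1]
gripper_width: 40.3
grasp_force: 0.0
[446.56617638  -8.83717849 152.58876403]
top lid 4141 [569.4 -10.2] [250.4 144.4] 88.5 72.2
plane [7.00000e-04 7.00000e-04 7.21897e+01]
top grip 191 [568.9 -10.6] [87.2 14.4] 88.3 97.3
scene lid 4942 [561.2 -10.8] [250.5 164.2] 88.6 71.3
plane [ 5.00000e-04 -2.00000e-04  7.12907e+01]
scene grip 230 [568.3 -12. ] [88.5 16.3] 88.9 95.7
scene handle 224 [453.7  -9.6] [111.5  26.5] 86.9 84.6
```

View pics/scene8.png

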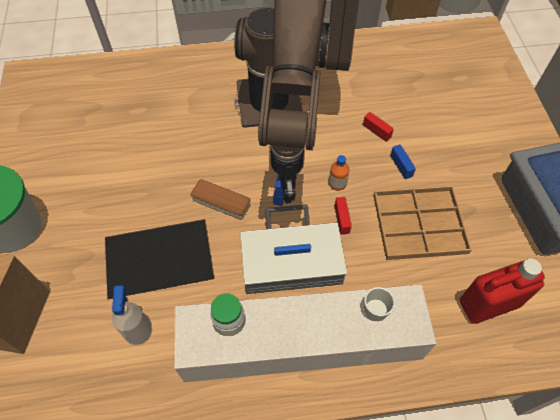

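The lid sits level, with its plane at z 72 and slope below 0.001. Now I grip the handle and slide the box home.

```bash
python3 -m crank '[-0.05,0.05,0,-1,0,0,0,-0.05,0,0,-1,0,0,0,-0.05,0,0,-1,0,0,0,-0.05,0,0,-0.8,0,0,0,-0.05,0,0,-0.5,0,0,0,-1,0,0,0,0,0,0,-1,0,0,0,0,0,0,-1,0,0,0,0,0,0]'
python3 -m crank '[-1,0,0,0,0,0,0,-1,0.1,0,0,0,0,-0.05,-1,0.3,-0.01,0,0,0,-0.05,-1,0.5,-0.01,0,0,0,0,-1,0.6,-0.012,0,0,0,0,-1,0.6,-0.012,0,0,0,0,-1,0.6,-0.012,0,0,0,0,-1,0.6,-0.012,0,0,0,0]'
```

```text
time: 66.85
tcp_pos: [447.7, -9.0, 66.3]
eef_rot: [0.716, 0.698, -0.0, 0.0]
ft_force: [-1.9, -0.4, -0.3]
gripper_width: 9.8
grasp_force: 58.5
time: 67.85
tcp_pos: [512.7, -10.1, 66.2]
eef_rot: [0.721, 0.693, -0.001, -0.002]
ft_force: [-6.0, 0.4, 5.6]
gripper_width: 9.9
grasp_force: 59.1
```

```bash
python3 - <<'E'
from h import *
print(get_obs()['tcp_pos'],get_obs()['ft_force'])
for c in('top','scene'):
    im,d=look(c,c+'9.png');W=world(c,d)
    for n,lo,hi in(('lid',(540,-200,66),(740,180,80)),('grip',(580,-100,88),(690,100,104))):
        P=W[((W>lo)&(W<hi)).all(-1)]
        if len(P)>5: print(c,n,len(P),*rect(P),P[:,2].mean().round(1))
E
```

```text
[512.72622071 -10.13523145  66.19748323] [-6.00813129  0.39864751  5.60016486]
top lid 3984 [628.5 -11. ] [289.4 167.8] 87.9 72.3
top grip 197 [635.1 -12.4] [88.1 14.6] 87.6 97.6
scene lid 4239 [610.5 -13.3] [249.9 144.4] 88.0 71.4
scene grip 244 [637.6 -13.9] [89.6 15.7] 88.2 95.9
```

```bash
python3 -m crank '[-1,0.5,-0.02,0,0,0,0,-1,0.5,-0.02,0,0,0,0,-1,0.5,-0.02,0,0,0,0,-1,0.5,-0.02,0,0,0,0,-1,0.5,-0.02,0,0,0,0,-1,0.5,-0.02,0,0,0,0,-1,0.5,-0.02,0,0,0,0,-1,0.5,-0.02,0,0,0,0]'
python3 -m crank '[-1,0.5,-0.02,0,0,0,0,-1,0.5,-0.02,0,0,0,0,-1,0.4,-0.02,0,0,0,0,-1,0.3,0,0,0,0,0,-1,0.1,0,0,0,0,0,-1,0.1,0,0,0,0,0,-1,0,0,0,0,0,0,-1,0,0,0,0,0,0]'
```

```text
time: 68.95
tcp_pos: [592.4, -13.3, 66.2]
eef_rot: [0.721, 0.693, -0.002, -0.002]
ft_force: [-7.0, 0.0, 5.6]
gripper_width: 10.1
grasp_force: 59.6
time: 69.95
tcp_pos: [630.8, -14.7, 66.3]
eef_rot: [0.721, 0.693, -0.001, -0.001]
ft_force: [-4.6, -0.1, 3.5]
gripper_width: 9.5
grasp_force: 59.4
```

Now small steps until contact.

```bash
python3 -m crank '[-1,0.1,0,0,0,0,0,-1,0.1,0,0,0,0,0,-1,0.1,0,0,0,0,0,-1,0.05,0,0,0,0,0,-1,0,0,0,0,0,0,-1,0,0,0,0,0,0,-1,0,0,0,0,0,0,-1,0,0,0,0,0,0]'
python3 -m crank '[-1,0.05,0,0,0,0,0,-1,0,0,0,0,0,0,-1,0.05,0,0,0,0,0,-1,0,0,0,0,0,0,-1,0,0,0,0,0,0,-1,0,0,0,0,0,0,-1,0,0,0,0,0,0,-1,0,0,0,0,0,0]'
```

```text
time: 70.95
tcp_pos: [637.3, -14.6, 66.3]
eef_rot: [0.721, 0.693, -0.001, -0.001]
ft_force: [-5.0, -0.1, 5.0]
gripper_width: 9.9
grasp_force: 59.5
time: 71.95
tcp_pos: [639.2, -14.6, 66.3]
eef_rot: [0.721, 0.693, -0.001, -0.002]
ft_force: [-7.3, -0.3, 5.0]
gripper_width: 10.2
grasp_force: 59.6
```

```bash
python3 -m crank '[-1,0.05,0,0,0,0,0,-1,0,0,0,0,0,0,-1,0.05,0,0,0,0,0,-1,0,0,0,0,0,0,-1,0,0,0,0,0,0,-1,0,0,0,0,0,0,-1,0,0,0,0,0,0,-1,0,0,0,0,0,0]'
python3 - <<'E'
from h import *
for c in('top','scene'):
    im,d=look(c,c+'10.png');W=world(c,d)
    P=W[((W>(660,-200,15))&(W<(700,180,58))).all(-1)]
    print(c,len(P))
    if len(P)>30: print('front fit x(y)',np.polyfit(P[:,1],P[:,0],1),P[:,1].min(),P[:,1].max())
    P=W[((W>(670,-200,66))&(W<(740,180,80))).all(-1)]
    if len(P)>5: print('lid',*rect(P),P.min(0),P.max(0))
E
```

```text
time: 72.95
tcp_pos: [639.7, -14.6, 66.2]
eef_rot: [0.721, 0.693, -0.003, -0.003]
ft_force: [-11.3, -0.4, 8.7]
gripper_width: 9.8
grasp_force: 59.9
top 127
front fit x(y) [2.26855162e-02 6.93036696e+02] -159.87782614799104 106.44294244362781
lid [700.6 -14. ] [291.1  27.2] 87.6 [ 683.57752776 -159.51654503   66.18922212] [719.78775017 131.29224497  79.16938142]
scene 0
lid [672.  -16.4] [108.    9.7] 86.3 [670.34344009 -70.56033176  66.04348901] [680.26740267  37.55933656  70.36853921]
```

```bash
python3 -m crank '[-1,0.06,0,0,0,0,0,-1,0,0,0,0,0,0,-1,0.06,0,0,0,0,0,-1,0,0,0,0,0,0,-1,0,0,0,0,0,0,-1,0,0,0,0,0,0,-1,0,0,0,0,0,0,-1,0,0,0,0,0,0]'
```

```text
time: 74.05
tcp_pos: [639.7, -14.6, 66.2]
eef_rot: [0.721, 0.693, -0.006, -0.006]
ft_force: [-18.9, -1.4, 13.1]
gripper_width: 10.0
grasp_force: 60.6
```

```bash
python3 -m crank '[-1,-0.1,0,0,0,0,0,-1,-0.06,0,0,0,0,0,-0.05,0,0,0,0,0,0,-0.05,0,0,0,0,0,0,-0.05,0,0,0,0,0,0,-0.05,0,0,0.5,0,0,0,-0.05,0,0,1,0,0,0,-0.05,0,0,1,0,0,0]'
python3 -m crank '[-0.05,-0.3,0,1,0,0,0,-0.05,-0.8,-0.5,1,0,0,0,-0.05,-0.9,-0.8,1,0,0,0,-0.05,-0.9,-0.9,0,0,0,0,-0.05,-0.9,-0.9,0,0,0,0,-0.05,-0.9,-0.9,0,0,0,0,-0.05,0,-0.9,0,0,0,0,-0.05,0,-0.9,0,0,0,0]'
python3 -m crank '[-0.05,0,-0.9,0,0,0,0,-0.05,0,-0.9,0,0,0,0,-0.05,0,-0.9,0,0,0,0,-0.05,0,-0.9,0,0,0,0,-0.05,0,0,0,0,0,0,-0.05,0,0,0,0,0,0,-0.05,0,0,0,0,0,0,-0.05,0,0,0,0,0,0]'
python3 - <<'E'
from h import *
s=lambda P,x0,x1:P
for c in('top','scene'):
    im,d=look(c,c+'11.png');W=world(c,d)
    for n,lo,hi in(('handle',(600,-80,76),(655,60,96)),('lid',(675,-140,66),(760,110,80)),('front',(670,-125,20),(705,95,58))):
        P=W[((W>lo)&(W<hi)).all(-1)]
        if len(P)>10: print(c,n,len(P),*rect(P),P.min(0).round(1),P.max(0).round(1),np.median(P,0).round(1))
    print('handle x by y',[ (y,np.median(q[:,0]).round(1)) for y in range(-55,25,15) for q in [W[((W>(600,y,76))&(W<(652,y+15,100))).all(-1)]] if len(q)])
    if c=='top': cv2.imwrite('pics/crop11.png',cv2.resize(im[60:180,170:420],None,fx=3,fy=3,interpolation=cv2.INTER_CUBIC))
E
```

```text
time: 75.05
tcp_pos: [642.6, -14.8, 118.2]
eef_rot: [0.721, 0.693, 0.001, 0.001]
ft_force: [0.4, 0.0, 0.2]
gripper_width: 40.2
grasp_force: 0.0
time: 76.05
tcp_pos: [548.5, -131.8, 176.9]
eef_rot: [0.721, 0.693, 0.0, 0.001]
ft_force: [-0.2, 0.4, 0.6]
gripper_width: 40.2
grasp_force: 0.0
time: 77.05
tcp_pos: [548.0, -202.2, 176.0]
eef_rot: [0.721, 0.693, 0.0, -0.0]
ft_force: [0.1, 0.8, -0.1]
gripper_width: 40.6
grasp_force: 0.0
top handle 210 [644. -15.] [110.   20.8] -89.5 [634.  -70.   76.5] [654.9  40.1  92.1] [641.7 -16.3  86.3]
top lid 875 [693.6 -14.7] [249.6  40.7] 87.7 [ 675.2 -140.    66.5] [716.7 109.9  79.1] [700.1 -15.4  72.2]
top front 209 [687.3 -15.1] [219.6  12.4] 87.7 [ 679.4 -125.    20.1] [697.   94.4  58. ] [691.1 -12.7  37.5]
handle x by y [(-55, np.float64(639.2)), (-40, np.float64(639.2)), (-25, np.float64(640.3)), (-10, np.float64(641.2)), (5, np.float64(641.6)), (20, np.float64(643.5))]
scene handle 265 [643.9 -14.9] [110.4  21.2] -89.8 [633.4 -70.1  76.3] [654.7  40.3  92.7] [643.1 -15.4  85.1]
handle x by y [(-55, np.float64(641.2)), (-40, np.float64(641.5)), (-25, np.float64(641.6)), (-10, np.float64(643.9)), (5, np.float64(644.1)), (20, np.float64(644.6))]
```

View pics/crop11.png

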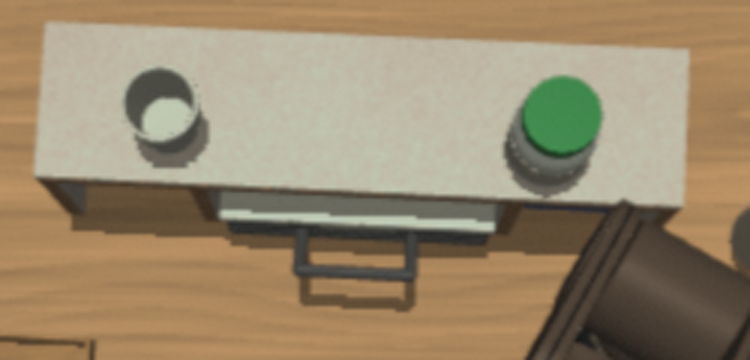

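The box is home between the uprights, with the handle at crop (270,355). One last check of the lid's front edge and level before handing in.

```bash
python3 - <<'E'
from h import *
for c in('top','scene'):
    im,d=look(c,c+'12.png');W=world(c,d)
    P=W[((W>(675,-135,66))&(W<(740,105,80))).all(-1)]
    if len(P)<30: continue
    X=P-[690,-14,0]; u=X[:,0]-0.0393*X[:,1]
    print(c,'lid front edge',(690+np.percentile(u,[0,1,3,6])).round(1))
    q=u>np.percentile(u,15)
    print('plane',np.linalg.lstsq(np.c_[X[q,:2],np.ones(q.sum())],P[q,2],rcond=None)[0].round(4))
    Q=W[((W>(675,-120,15))&(W<(705,90,55))).all(-1)];X=Q-[690,-14,0];u=X[:,0]-0.0393*X[:,1]
    print('box front',690+np.median(u), np.percentile(u,[5,95])+690)
    P=W[(W[...,2]>119)&(W[...,2]<129)&(W[...,0]>690)&(W[...,0]<870)&(abs(W[...,1]+14)<310)];print(rect(P))
E
```

```text
top lid front edge [674.  679.6 688.  688.5]
plane [-8.10000e-03  1.30000e-03  7.24062e+01]
box front 691.4258465243913 [690.34574907 692.54635247]
(array([772.3, -17.4]), array([561. , 141.5]), 87.7)
```

```bash
python3 -c "
from h import *
print(close_job())"
```

```text
the job is handed in; nothing more can be done
None
```

I handed the job in at about 77 s: all three soap bars are in the box, the lid sits flat, and the box is home against the back board. My last camera check put the box front within about 1 mm of its fully home position. No verdict came back.

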